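Make up two job kits at the tool-crib counter

ROBOT

A 6-joint arm with a two-finger parallel gripper is mounted at the origin on the work surface. World frame = base frame: x ahead of the robot, y to its left, z up, the work surface at z = 0. Lengths are in m, angles in rad, forces in N, time in s.
With the tool pointing down it reaches from about 0.375 to 0.825 m from the base axis. Payload 5.5 kg.
Tool frame: the origin (TCP) lies at the centre of the arm's flange, where the gripper is bolted on; the fingertips stand 173 mm ahead of it and the grasp point (between the pads) lies ahead of it (grasp_offset is the z of the grasp point in the tool frame, in m); z points along the fingers, y is the line along which they close (so a half turn about z gives the same grasp; the last joint's range is limited). The gripper opens to 85 mm and grips with 20 to 120 N. Pads are 22 mm wide; open, the fingers measure 114 mm over their backs; the gripper's body (76 mm by 85 mm) begins 54 mm behind the grasp point. The pads swing forward as they close: fully open they stand 13 mm farther back than shut.
Start: joints at [-1.185, 0.314, -0.047, 1.21, 0, 1.571], TCP at [0.226, -0.556, 0.405] pointing down, gripper open.
Joint ranges: [-2.67, 2.67], [-0.69, 1.73], [-1.03, 1.25], [-2.08, 2.16], [-1.42, 1.45], [-3.14, 3.14]. Speed limits (rad/s): [2.39, 2.39, 3.01, 3.14, 3.14, 3.14].

INTERFACE

Orientations are given as [roll, pitch, yaw] about the fixed x, y, z axes, in that order (R = Rz(yaw) Ry(pitch) Rx(roll)).
In Python, from station import move_pose, servo_line, movej, gripper_to, hold, inverse_kinematics, camera, camera_model, PlanningError, sign_off, spot_in, pinpoint, current_time_s, current_joints, current_joint_velocities, current_joint_efforts, current_tcp_pos, current_tcp_rot, current_ft_force, current_moment, current_grip_width, current_grasp_force, grasp_offset gives the robot as it stands. Calls block until the motion is done:
- move_pose(position, orientation): joint-space move of the TCP to a pose.
- servo_line(position, rotation=None, velocity=0.15, stop_force=None): straight line of the TCP; rotation=None keeps the orientation; velocity is the mean speed in m/s. With stop_force (N) it stops when the force on the tool has changed by that much, and returns True; else False.
- movej(angles): joint-space move.
- gripper_to(opening, f_grip=None): finger opening in m; f_grip is the grip in N (None keeps the last); returns when the fingers have stopped.
- hold(seconds).
- inverse_kinematics(position, orientation): joint angles nearest the present ones, or None.
- camera(name): name is "scene" or "top"; returns the picture (384x512x3 uint8, red, green, blue); there is no depth.
- camera_model(name): a dict with "camera_matrix" (3x3 intrinsics, pixels), "camera_from_world" (4x4, takes a point from world to camera coordinates). Camera axes: x right, y up, looking along -z (the intrinsics and any distortion apply to the point x, -y, -z); pixel columns grow to the right and rows downward; lengths in m; the calibration is good to about 2 mm. A picture is of the moment at which its call begins. camera_model takes no time and is no camera call.
A pose or a line that the arm cannot do raises PlanningError and nothing moves.
- sign_off(): hands the job in; it is judged then, once.
Trained networks look in the newest picture that a camera, given by its name, has taken for a name from the list of things; names that differ only in an ending like _2 or _b are one class to them, and where a whole thing is asked for, a point or a joint stands for the part that bears it (a point fixed in the world has none). Each returns a list of dicts, best first, with "conf" (0 to 1); they miss things now and then, are a little off and sometimes report something else, mostly with a low value. They report only what shows in the picture. A call takes as long as a camera call. They do not tell look-alikes from the thing itself.
- spot_in(label, camera): "uv" ([column, row] in pixels, amid what is visible of it).
- pinpoint(label, camera): "uv" ([column, row] in pixels: a listed point, or the origin of a listed thing).
Readings, each from a call of its own:
- current_time_s(): time.
- current_joints(): joint angles.
- current_joint_velocities(): joint speeds.
- current_joint_efforts(): joint torques, N m.
- current_tcp_pos(): TCP position.
- current_tcp_rot(): TCP orientation.
- current_ft_force(): force on the tool from outside, world axes, zero at the start.
- current_moment(): the same for the moment, N m.
- current_grip_width(): finger opening in m.
- current_grasp_force(): force on a finger pad.
Only numpy, scipy, OpenCV 4.12 (cv2) and the standard library are available. Lean on these libraries where they do the work, as an engineer would, in place of code of your own. Each camera call takes 0.05 s, during which the arm holds its last target. There are 200 camera calls.

TASK

Make up the two job kits from the stock on the counter. Blue tray: lay the red rivet cutter flat in the long pocket and stand the plain round bronze insert in either small pocket; yellow tray: stand the aluminium fairing fastener in the long pocket, and the hex-flanged bronze insert and the grey spool hub in the small pockets, one to each. Set the small parts down upright, the way they stand now, and leave the bottle, the black collar and the bucking bar where they are.

Things in the scene. Friction and masses are not known exactly. Their poses are not given: they have to be found in the camera images.
- cutter: red rivet cutter, plier-like, lying flat, 186 mm long (x -93 to +93), up to 50 mm wide; 0.3 kg. Origin: middle of its length, on the underside; x points to the round 46 mm head (16 mm thick), z up. Two 16 mm thick handles splay toward -x. Grip the red joint block: parallel sides 30 mm apart (y), x -10 to +34 (middle +12), top 24 mm up, with a 3 mm bolt head on it
- fastener: aluminium quarter-turn fairing fastener standing on its round head: head 40 mm diameter and 5 mm thick at the bottom, shoulder 24 mm diameter up to z 12 mm, shank 16 mm diameter from z 12 to 42 mm with a dark cross slot in its top. Origin at the centre of the underside, z up along the shank
- insert_hex: bronze threaded insert with a hexagonal flange at its foot: flange 38 mm across flats (44 across corners), 6 mm thick; threaded body 26 mm diameter from z 6 to 34 mm, dark bore in its top. Origin at the centre of the underside, z up along its axis
- insert_plain: plain round bronze threaded insert without flange, standing on end: 25 mm diameter, 34 mm tall, dark bore and driving slot in its top. Origin at the centre of the underside, z up along its axis
- hub: grey nylon spool hub standing on end, 32 mm tall: lower flange 46 mm diameter up to z 6 mm, barrel 30 mm diameter, upper flange 46 mm diameter from z 25 to 32 mm. Origin at the centre of the underside, z up along its axis
- tray_blue: shallow blue plastic kit tray, 166 (x) by 226 (y) mm, 16 mm high, fixed. Origin: centre of its underside. Walls and dividers 4 mm thick, all 16 mm high; floor 3 mm. Long pocket on its -x side: inside 82 (x) by 218 (y) mm, centre x -38, y 0. Two small pockets on its +x side: inside 72 (x) by 107 (y) mm, centres x +43, y +55.5 and -55.5
- tray_yellow: shallow yellow plastic kit tray, 166 (x) by 226 (y) mm, 16 mm high, fixed. Origin: centre of its underside. Walls and dividers 4 mm thick, all 16 mm high; floor 3 mm. Long pocket on its -x side: inside 82 (x) by 218 (y) mm, centre x -38, y 0. Two small pockets on its +x side: inside 72 (x) by 107 (y) mm, centres x +43, y +55.5 and -55.5
- bottle: bystander: small white and green thread-locker bottle with red nozzle, 32 mm diameter, 80 mm tall, loose; origin at the centre of its underside
- collar: bystander: black steel clamp collar lying flat, 40 mm outside diameter, 24 mm bore, 15 mm high, loose; origin at the centre of its underside
- bar: bystander: stepped steel bucking bar, 82 mm (x) by 36 mm (y), 26 mm high, loose; origin near the centre of its underside
Not all that is in view belongs to the job. Leave any green, pink or turquoise look-alike of the hub alone.

How it is judged:
By the outcome, as a careful person would: the job done as asked, in the order asked, and still so for the second after the job is handed in, with the robot touching nothing.
It also fails if it takes over 115 s, if anything falls off the work surface, if the arm or the gripper's body presses on something with over 40 N, if the wrist force passes 120 N, or if a joint passes its speed limit or range.

## Working session

There is one attempt and no reset: what is moved stays moved. The work goes in short steps, each a Python script; the robot and the scene stay as the last script left them, time stands still between calls to the robot, and variables do not carry over. Pictures are saved under pics/ and viewed, at most 14 in all, crops included, and the job is handed in when it is done.

```bash
mkdir -p pics; ls
python3 - <<'E'
from station import *
import cv2,numpy as np
for c in("scene","top"):
    im=camera(c); cv2.imwrite(f"pics/{c}0.png",cv2.resize(im[:,:,::-1],(800,600),interpolation=cv2.INTER_CUBIC))
    m=camera_model(c); print({k:np.round(v,4).tolist() if not isinstance(v,str) else v for k,v in m.items()})
    for l in "cutter fastener insert_hex insert_plain hub tray_blue tray_yellow bottle collar bar".split():
        print(c,l,[(np.round(d['uv'],1).tolist(),round(d['conf'],2)) for d in pinpoint(l,c)])
print(grasp_offset,current_time_s(),current_tcp_rot())
E
```

```text
pics
{'camera_matrix': [[436.0798, 0.0, 256.172], [0.0, 436.0798, 193.2353], [0.0, 0.0, 1.0]], 'camera_from_world': [[0.5835, 0.8121, -0.0076, -0.288], [-0.5493, 0.4015, 0.7329, 0.2522], [0.5982, -0.4234, 0.6803, -1.3666], [0.0, 0.0, 0.0, 1.0]]}
scene cutter [([299.5, 233.1], 0.73)]
scene fastener [([272.4, 173.8], 0.63)]
scene insert_hex [([247.1, 184.8], 0.76)]
scene insert_plain [([193.7, 287.9], 0.68)]
scene hub [([208.2, 209.9], 0.94), ([222.7, 238.6], 0.93), ([250.6, 205.3], 0.89), ([206.9, 182.5], 0.55)]
scene tray_blue [([125.5, 247.0], 0.72)]
scene tray_yellow [([332.9, 142.0], 0.91)]
scene bottle [([361.2, 188.5], 0.6), ([386.1, 164.6], 0.3)]
scene collar [([134.5, 304.0], 0.64), ([361.2, 190.1], 0.24)]
scene bar [([387.8, 166.7], 0.91), ([123.7, 249.0], 0.38)]
{'camera_matrix': [[364.6047, 0.0, 255.3968], [0.0, 364.6047, 189.1642], [0.0, 0.0, 1.0]], 'camera_from_world': [[-0.0131, -0.9999, 0.0006, 0.0239], [0.9864, -0.0128, 0.1641, -0.5148], [-0.1641, 0.0028, 0.9864, -0.916], [0.0, 0.0, 0.0, 1.0]]}
top cutter [([255.9, 153.0], 0.6)]
top fastener [([227.2, 220.9], 0.6)]
top insert_hex [([259.3, 220.6], 0.47)]
top insert_plain [([346.9, 153.1], 0.59), ([143.9, 225.9], 0.44)]
top hub [([285.1, 245.0], 0.82), ([271.4, 191.8], 0.7), ([303.5, 215.3], 0.67), ([308.4, 179.4], 0.55), ([378.0, 213.0], 0.22)]
top tray_blue [([377.5, 213.1], 0.73)]
top tray_yellow [([142.3, 225.2], 0.64), ([303.9, 213.0], 0.27)]
top bottle [([171.7, 157.6], 0.75)]
top collar [([390.2, 162.7], 0.42)]
top bar []
0.1547 1.1 [3.14157518e+00 5.86445213e-06 3.85774437e-01]
```

View pics/scene0.png

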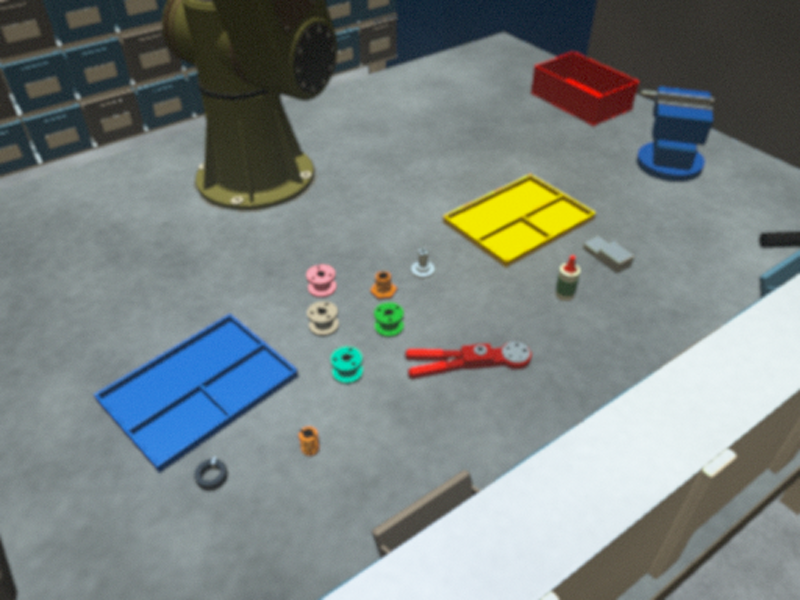

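View pics/top0.png

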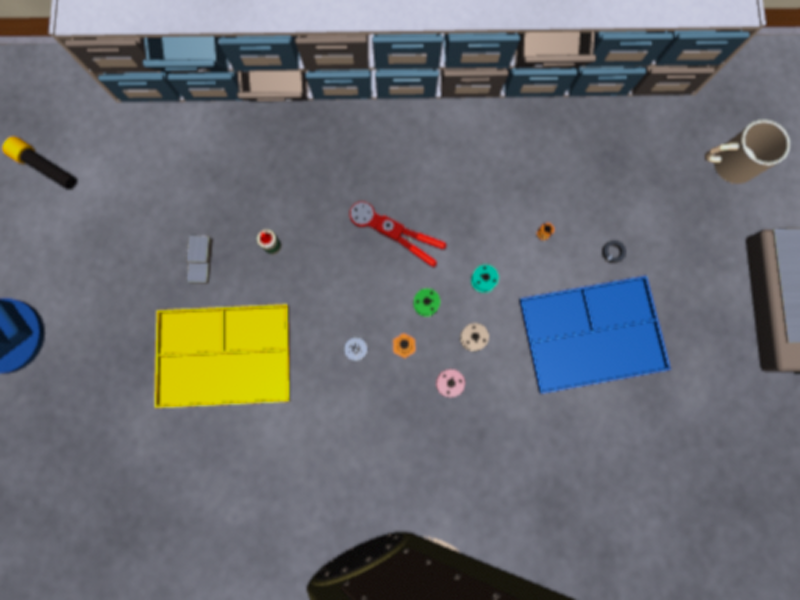

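The views agree: image up in the top view is +x and left is +y. The real hub is the beige/grey one, at top (475,337)/1.5625 and scene (322,318)/1.5625. The small pockets face +x in both trays. Next I triangulate, pairing each detection across the two views.

```bash
cat > vis.py <<'E'
from station import *
import numpy as np, cv2
from scipy.optimize import least_squares
M={c:camera_model(c) for c in("scene","top")}
def proj(P,c):
    P=np.atleast_2d(P).astype(float); T=M[c]["camera_from_world"]; q=P@np.array(T)[:3,:3].T+np.array(T)[:3,3]
    q=q*[1,-1,-1]; q=q@np.array(M[c]["camera_matrix"]).T
    return q[:,:2]/q[:,2:]
def tri(us,ut):
    r=least_squares(lambda p:np.r_[proj(p,"scene")[0]-us,proj(p,"top")[0]-ut],[.55,0,0.01])
    return r.x,np.abs(r.fun).max()
def onplane(u,c,z):
    return np.r_[least_squares(lambda p:proj([p[0],p[1],z],c)[0]-u,[.55,0]).x,z]
E
python3 - <<'E'
from vis import *
print([k for k in M["top"]])
N="cutter fastener insert_hex insert_plain hub tray_blue tray_yellow bottle collar bar".split()
D={(c,l):[] for c in M for l in N}
for k in range(3):
  for c in M:
    camera(c)
    for l in N: D[c,l]+=[d['uv'] for d in pinpoint(l,c) if d['conf']>.3]
seed=dict(cutter=(299,233,256,153),fastener=(272,174,227,221),insert_hex=(247,185,259,220.6),insert_plain=(194,288,347,153),hub=(208,210,303.5,215.3),tray_blue=(125,247,377,213),tray_yellow=(333,142,142,225))
for l,s in seed.items():
    m=[]
    for c,q in(("scene",s[:2]),("top",s[2:])):
        a=np.array(D[c,l]); a=a[np.linalg.norm(a-q,axis=1)<12]; m.append(a.mean(0))
    p,e=tri(*m); print(l,np.round(p,4),"res px",round(e,2),len(a),"sd",a.std(0).round(2),np.hypot(*p[:2]).round(3), "z0:",[onplane(m[i],c,0)[:2].round(4) for i,c in enumerate(M)])
print(current_time_s())
E
```

```text
['camera_matrix', 'camera_from_world']
cutter [ 0.6366  0.0218 -0.0041] res px 0.49 1 sd [0. 0.] 0.637 z0: [array([0.6388, 0.0182]), array([0.6364, 0.0231])]
fastener [ 0.4267  0.0969 -0.0039] res px 0.41 3 sd [0.99 0.43] 0.438 z0: [array([0.4299, 0.0931]), array([0.4271, 0.0975])]
insert_hex [0.4345 0.0138 0.0019] res px 0.25 3 sd [1.48 1.02] 0.435 z0: [array([0.433 , 0.0155]), array([0.4343, 0.0132])]
insert_plain [ 0.627  -0.2433 -0.0035] res px 0.08 3 sd [1.56 3.07] 0.673 z0: [array([ 0.6292, -0.2443]), array([ 0.6262, -0.2421])]
hub [ 0.4477 -0.1091  0.0009] res px 1.0 3 sd [1.02 0.48] 0.461 z0: [array([ 0.4455, -0.1106]), array([ 0.4493, -0.1065])]
tray_blue [ 0.4479 -0.3208  0.0006] res px 1.76 2 sd [1.85 1.3 ] 0.551 z0: [array([ 0.4449, -0.3234]), array([ 0.4502, -0.3164])]
tray_yellow [0.4211 0.3186 0.0067] res px 0.85 3 sd [1.47 0.9 ] 0.528 z0: [array([0.4155, 0.3281]), array([0.4202, 0.3188])]
4.4
```

```bash
cat > fit.py <<'E'
from vis import *
from scipy.optimize import minimize
def cyl(r,z0,z1,cx=0,cy=0,n=32):
    a=np.arange(n)*2*np.pi/n; return np.array([[cx+r*np.cos(t),cy+r*np.sin(t),z] for z in(z0,z1) for t in a])
def box(x0,x1,y0,y1,z0,z1): return np.array([[x,y,z] for x in(x0,x1) for y in(y0,y1) for z in(z0,z1)])
tray=[box(-.083,.083,-.113,.113,0,.016)]
mod=dict(tray_blue=tray,tray_yellow=tray,insert_hex=[cyl(.021,0,.006),cyl(.013,.006,.034)],insert_plain=[cyl(.0125,0,.034)],
 hub=[cyl(.023,0,.006),cyl(.015,0,.03),cyl(.023,.025,.032)],fastener=[cyl(.020,0,.005),cyl(.012,0,.012),cyl(.008,0,.042)],
 cutter=[cyl(.023,0,.016,.070,0),box(-.01,.05,-.015,.015,0,.024),
   np.vstack([box(-.012,-.008,s*.003-.007,s*.003+.007,0,.016) for s in(1,)]+[box(-.093,-.090,.009,.025,0,.016)]),
   np.vstack([box(-.012,-.008,-.010,.004,0,.016),box(-.093,-.090,-.025,-.009,0,.016)])])
S=4
def render(l,p,c,o,n):
    im=np.zeros((n*S,n*S),np.uint8); R=np.array([[np.cos(p[2]),-np.sin(p[2])],[np.sin(p[2]),np.cos(p[2])]])
    for H in mod[l]:
        W=np.c_[H[:,:2]@R.T+p[:2],H[:,2]]; u=(proj(W,c)-o+.5)*S-.5
        cv2.fillConvexPoly(im,np.round(cv2.convexHull((u*16).astype(np.float32))).astype(np.int32),255,shift=4)
    return im.astype(float)/255
def mask(img,l,c,p0):
    n=150 if 'tray' in l else 90 if l=='cutter' else 36
    o=np.round(proj([p0[0],p0[1],.012],c)[0]).astype(int)-n//2
    L=cv2.cvtColor(img,cv2.COLOR_RGB2LAB).astype(np.float32)
    crop=cv2.warpAffine(L,np.float32([[S,0,-o[0]*S+(S-1)/2],[0,S,-o[1]*S+(S-1)/2]]),(n*S,n*S),flags=cv2.INTER_CUBIC)
    bg=np.median(L[150:300,100:400].reshape(-1,3),0); d=crop-bg
    w={'tray_blue':[0,0,-1],'tray_yellow':[0,0,1],'cutter':[0,1,0],'insert_hex':[0,.3,1],'insert_plain':[0,.3,1]}.get(l)
    f=d@np.float32(w) if w else np.linalg.norm(d*[1,2,2],axis=2)
    t=np.percentile(f,97)*.45 if l!='cutter' else 25
    m=(f>t).astype(np.uint8); m=cv2.morphologyEx(m,cv2.MORPH_CLOSE,np.ones((13,13)))
    k,lab,st,ce=cv2.connectedComponentsWithStats(m)
    ctr=np.linalg.norm(ce[1:]-n*S/2,axis=1)-st[1:,4]**.5; j=1+np.argmin(ctr+ (st[1:,4]<60)*1e3)
    return (lab==j).astype(float),o,n
def fit(l,p0,imgs,free_yaw):
    ms={c:mask(imgs[c],l,c,p0) for c in M}
    def cost(q,cs=M):
        p=[q[0],q[1],q[2] if free_yaw else p0[2]]; s=0
        for c in cs:
            m,o,n=ms[c]; r=render(l,p,c,o,n); s+=np.abs(cv2.GaussianBlur(r,(0,0),4)-cv2.GaussianBlur(m,(0,0),4)).sum()/m.sum()
        return s
    k=3 if free_yaw else 2
    def run(cs):
        sx=np.vstack([p0[:k],np.array(p0[:k])+np.diag([.012,.012,.15])[:k,:k]])
        return minimize(cost,p0[:k],args=(cs,),method="Nelder-Mead",options=dict(initial_simplex=sx,xatol=1e-4,fatol=1e-4))
    r=run(list(M)); each=[run([c]).x for c in M]
    vis=[]
    for c in M:
        m,o,n=ms[c]; p=[*r.x] if free_yaw else [*r.x,p0[2]]
        v=np.dstack([m*255,render(l,p,c,o,n)*255,m*0]).astype(np.uint8); vis.append(cv2.resize(v,(150,150)))
    return r,each,np.vstack(vis)
E
python3 - <<'E'
from fit import *
imgs={c:camera(c) for c in M}; V=[]
P=dict(tray_blue=(.447,-.32,.15),tray_yellow=(.42,.32,0),cutter=(.6366,.022,2.6-np.pi/2+.0),insert_plain=(.627,-.243,0),fastener=(.427,.096,0),insert_hex=(.4345,.014,0),hub=(.448,-.108,0))
P['cutter']=(.6366,.022,1.15)
for l,p in P.items():
    r,e,v=fit(l,p,imgs,'tray' in l or l=='cutter'); V.append(v)
    print(l,r.x.round(4),round(r.fun,3),"scene/top:",e[0].round(4),e[1].round(4))
v=np.hstack(V); cv2.imwrite("pics/fit.png",cv2.resize(v,(800,int(v.shape[0]*800/v.shape[1]))))
E
```

```text
tray_blue [ 0.4498 -0.3172  0.1634] 0.102 scene/top: [ 0.44   -0.3183  0.1692] [ 0.4507 -0.3177  0.1672]
tray_yellow [0.4212 0.3228 0.0384] 0.114 scene/top: [0.413  0.3267 0.0392] [0.4216 0.3223 0.0343]
cutter [0.6366 0.0246 1.0654] 1.432 scene/top: [0.6311 0.024  1.0776] [0.6391 0.0264 1.0563]
insert_plain [ 0.6307 -0.242 ] 0.385 scene/top: [ 0.6278 -0.2418] [ 0.6312 -0.2407]
fastener [0.4291 0.0932] 0.593 scene/top: [0.4253 0.0946] [0.4301 0.0943]
insert_hex [0.4341 0.0094] 0.463 scene/top: [0.4311 0.0097] [0.4354 0.0106]
hub [ 0.4455 -0.1104] 0.405 scene/top: [ 0.4381 -0.1083] [ 0.4471 -0.1103]
```

View pics/fit.png

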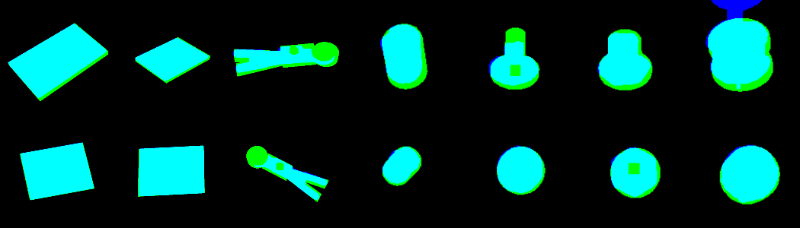

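Silhouettes overlap well in both views and the triangulated heights come out at 0 ± 4 mm. The positions agree within the gripper's and pockets' margins, so I start with the cutter.

```bash
cat > act.py <<'E'
from station import *
import numpy as np
UP=.15
BLUE=(.4500,-.3174,.165); YEL=(.4212,.3226,.037)
def slot(t,x,y):
    c,s=np.cos(t[2]),np.sin(t[2]); return np.array([t[0]+c*x-s*y,t[1]+s*x+c*y])
def pose(xy,z): return [float(xy[0]),float(xy[1]),z+grasp_offset]
def pick(xy,yaw,z,op,f):
    gripper_to(op); move_pose(pose(xy,UP),[np.pi,0,yaw])
    s=servo_line(pose(xy,z),velocity=.15,stop_force=20); gripper_to(0,f_grip=f)
    w0=current_grip_width(); servo_line(pose(xy,UP),velocity=.15)
    print("pick stop",s,"w",round(w0,4),round(current_grip_width(),4),"F",round(current_grasp_force(),1),"tcp",np.round(current_tcp_pos(),4),"t",current_time_s())
def place(xy,yaw,z,op):
    move_pose(pose(xy,UP),[np.pi,0,yaw])
    servo_line(pose(xy,z+.02),velocity=.15); s=servo_line(pose(xy,z),velocity=.04,stop_force=8)
    print("place stop",s,"gz",round(current_tcp_pos()[2]-grasp_offset,4),"w",round(current_grip_width(),4))
    gripper_to(op); servo_line(pose(xy,UP),velocity=.15); print("t",current_time_s())
E
python3 - <<'E'
from act import *
y=1.062; c=np.array([.6375,.0252])+.012*np.array([np.cos(y),np.sin(y)])
pick(c,y,.021,.055,60)
import cv2
for n in("top","scene"): cv2.imwrite(f"pics/a_{n}.png",camera(n)[:,:,::-1])
E
```

```text
pick stop False w 0.0286 0.0286 F 60.7 tcp [0.6428 0.0357 0.3034] t 9.85
```

View pics/a_scene.png

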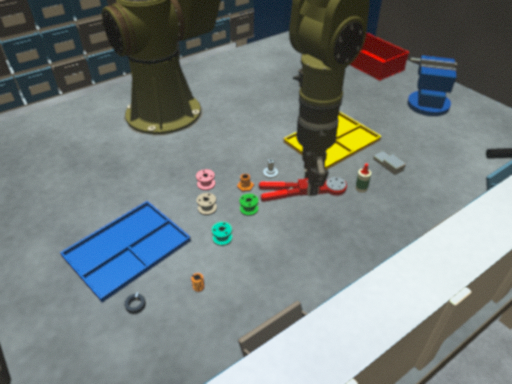

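The cutter is held level at around (305,187). Its grip width of 28.6 mm matches the 30 mm block. Now I lay it in the blue long pocket and then do the plain insert.

Run:
```python
from act import *
y=BLUE[2]+np.pi/2
place(slot(BLUE,-.038,.012),y,.0235,.042)
import cv2
cv2.imwrite("pics/b_top.png",cv2.resize(camera("top")[120:280,:,::-1],None,fx=1.5,fy=1.5))
pick((.6305,-.2415),0,.024,.05,40)
```

```text
place stop True gz 0.0254 w 0.029
t 14.0917
pick stop False w 0.0229 0.0228 F 39.2 tcp [ 0.63   -0.2413  0.3035] t 18.4917
```

View pics/b_top.png

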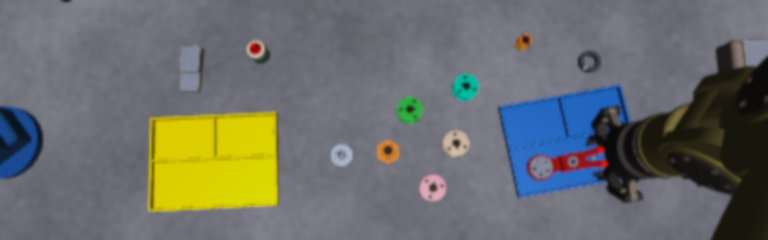

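The cutter's head and joint sit in the blue long pocket at around (540,166). The insert is held at 22.9 mm; the gripper reads about 1.5 mm low. Next: place the insert, then the fastener and the hex insert.

Run:
```python
from act import *
import cv2
place(slot(BLUE,.043,.0555),BLUE[2],.0265,.045)
pick((.4295,.0938),0,.032,.045,40)
cv2.imwrite("pics/c_top.png",cv2.resize(camera("top")[120:280,:,::-1],None,fx=1.5,fy=1.5))
cv2.imwrite("pics/c_scene.png",camera("scene")[:,:,::-1])
```

```text
place stop True gz 0.0284 w 0.0232
t 21.7583
pick stop False w 0.0145 0.0144 F 38.9 tcp [0.429  0.0937 0.3039] t 28.675
```

View pics/c_scene.png

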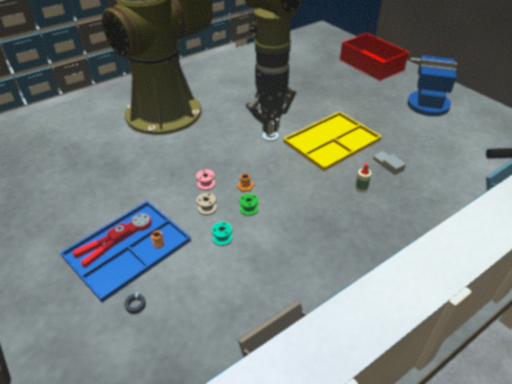

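View pics/c_top.png

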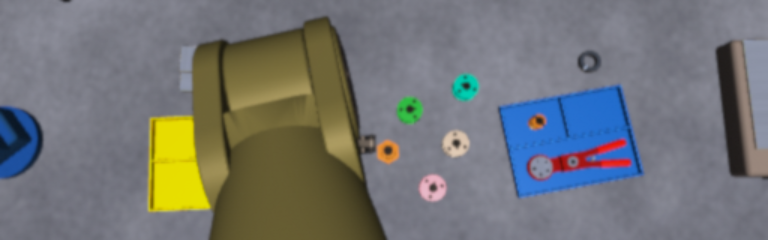

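The blue tray is right: the cutter lies flat in the long pocket at top (575,163) and the insert stands in a small pocket at (537,121). The fastener is held upright at scene (270,135). Next are the fastener placement, the hex insert and the hub.

Run:
```python
from act import *
import cv2
place(slot(YEL,-.038,0),YEL[2],.0345,.04)
pick((.4345,.0100),0,.026,.045,40)
assert current_grip_width()>.018
place(slot(YEL,.043,.0555),YEL[2],.0285,.045)
pick((.4460,-.1100),0,.028,.065,40)
cv2.imwrite("pics/d_scene.png",camera("scene")[:,:,::-1])
```

```text
place stop True gz 0.0359 w 0.0147
t 32.25
pick stop False w 0.0234 0.0236 F 39.2 tcp [0.434  0.01   0.3039] t 35.9417
place stop True gz 0.0301 w 0.0237
t 39.9167
pick stop False w 0.0441 0.0443 F 40.7 tcp [ 0.4455 -0.1099  0.3039] t 46.9417
```

View pics/d_scene.png

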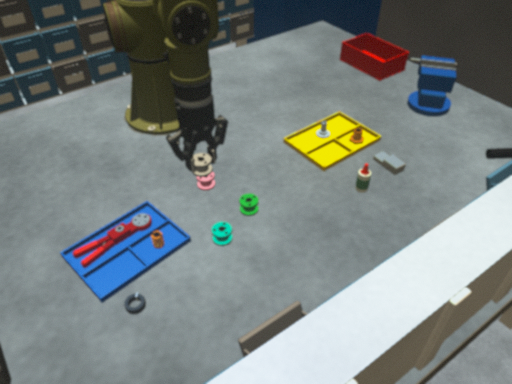

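The hub is held at around (202,160). The fastener (323,130) and the hex insert (357,135) stand in the yellow tray. Next I place the hub, then clear the view and check.

Run:
```python
from act import *
import cv2
place(slot(YEL,.043,-.0555),YEL[2],.0305,.060)
movej([-1.185,0.314,-0.047,1.21,0,1.571])
cv2.imwrite("pics/e_scene.png",camera("scene")[80:320,50:450,::-1].repeat(2,0).repeat(2,1))
cv2.imwrite("pics/e_top.png",camera("top")[120:280,90:450,::-1].repeat(2,0).repeat(2,1))
```

```text
place stop True gz 0.0323 w 0.0443
t 54.0917
```

View pics/e_scene.png

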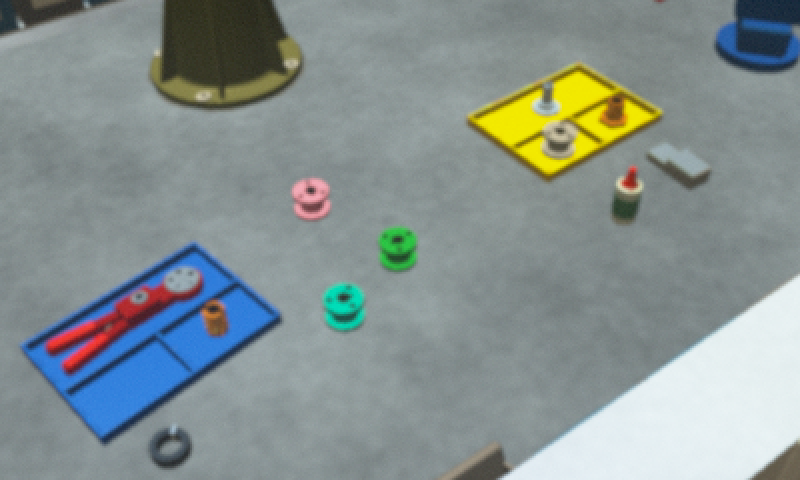

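View pics/e_top.png

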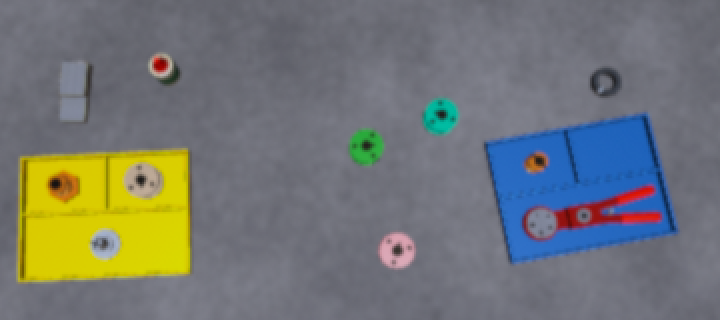

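Both views show all five parts standing or lying inside their pockets: top (64,185), (143,180), (105,243), (537,161) and (590,215). The bystanders and look-alikes have not moved, so I hand the job in.

```bash
python3 -c "
from station import *
print(sign_off())"
```

```text
the job is handed in; nothing more can be done
None
```

Both kits are made up as asked and in the order asked, and the job was handed in at about 54 s of the 115 s allowed; the last pictures show all five parts in their pockets and everything else where it was.

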